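# Clear the vial chute and fill the chamber carrier

## Robot

A 6-joint arm with a two-finger parallel gripper is mounted at the origin on the work surface. World frame = base frame: x ahead of the robot, y to its left, z up, the work surface at z = 0. Lengths are in m, angles in rad, forces in N, time in s.
With the tool pointing down it reaches from about 0.35 to 1 m from the base axis. Payload 7.1 kg.
Tool frame: the origin (TCP) lies between the finger pads; the fingertips stand 14 mm ahead of it and the grasp point (between the pads) lies 5 mm behind it; z points along the fingers, y is the direction in which the jaws open and shut (so a half turn about z gives the same grasp; the last joint's range is limited). The gripper opens to 85 mm and grips with 20 to 120 N. Pads are 22 mm wide; open, the fingers measure 114 mm over their backs; the gripper's body (76 mm by 85 mm) begins 54 mm behind the grasp point. The pads swing forward as they close: fully open they stand 13 mm farther back than shut.
Start: joints at [-1.293, 0.423, 1.63, -0, 1.089, -0.019], TCP at [0.183, -0.598, 0.223] pointing down, gripper open.
Joint ranges: [-3, 3], [-0.9, 2.11], [0.09, 2.58], [-1.31, 4.45], [0.11, 2.69], [-2.54, 2.54]. Speed limits (rad/s): [2.39, 2.39, 3.01, 3.14, 3.14, 3.14].

## Interface

Orientations are given as a rotation vector (axis times angle).
In Python, from station import arm gives the robot as it stands. The module is installed in compiled form; this text tells all that it offers.
- The arm moves only by the tool drive_tool, never from a script. Its argument "plan" is a list that holds one entry, the list of rows, each a list of 6 numbers: the shift along the tool's x, y, z in m, then the turn, a rotation vector about the tool's x, y, z in degrees. In form: [[[dx, dy, dz, wx, wy, wz], ...]]. A call has 1 to 12 rows; each row is the pose to reach, as a shift and turn from the pose measured when the call began, along the tool's axes at that moment; what a row does not reach only later rows make up. A row lasts 1/8 s, in which the tool goes at most 62.5 mm and 10.7 degrees, less where a joint would pass 70% of its speed; a pose out of reach is approached as far as the arm can. A call with a gripper value outside its range is refused whole. "grip" is the closure, from 0 (fully open) to 1 (shut), set as the call begins (left out, the last holds). The fingers move at their own pace and stop on an object; the grip force is fixed at half the most. Time passes only in rows, so rows that repeat a pose let the fingers close. It gives the time, the measured TCP pose, the force and the opening at its end, in the units of the state.
- arm.get_state(): the state, without advancing time (a new reading comes with each control period).
- arm.grab_frame(name): name is "side" or "top"; returns the picture (400x640x3 uint8, red, green, blue); there is no depth.
- arm.camera_info(name): a dict with "mtx" (3x3 intrinsics, pixels), "rvec" (rotation vector, rad) and "tvec" (3), from world to camera coordinates, as OpenCV has them. Camera axes: x right, y down, z forward; pixel columns grow to the right and rows downward; lengths in m; the calibration is good to about 2 mm. A picture is of the moment at which its call begins. camera_info takes no time and is no camera call.
- arm.hand_in(): hands the job in, once; it reports no verdict.
Trained networks look in the newest picture that a camera, given by its name, has taken for a name from the list of things; names that differ only in an ending like _2 or _b are one class to them, and where a whole thing is asked for, a point or a joint stands for the part that bears it (a point fixed in the world has none). Each returns a list of dicts, best first, with "p" (0 to 1); they miss things now and then, are a little off and sometimes report something else, mostly with a low value. They report only what shows in the picture. A call takes as long as a camera call.
- arm.trace(camera, target): "mask" (400x640 bool, what is visible of it) and "bbox" ([centre column, centre row, width, height] in pixels, round what is visible of it).
The state is a dict: "t": time; "joints": joint angles; "qd": joint speeds; "effort": joint torques, N m; "eef_pos": TCP position; "orientation": TCP orientation; "contact_force": force on the tool from outside, world axes, zero at the start; "wrist_torque": the same for the moment, N m; "width": opening from 0.0 (shut) to 1.0 (fully open).
Only numpy, scipy, OpenCV 4.12 (cv2) and the standard library are available. Lean on these libraries where they do the work, as an engineer would, in place of code of your own. Each camera call takes 0.05 s, during which the arm holds its last target. There are 200 camera calls.

## Task

First lift the jammed square bottle out of the vial chute and put it in the red reject tray, so that the two round vials behind it roll down to the foot of the chute. Then fill the grey carrier: the blue-capped vial lying in the blue cradle, the yellow-capped vial lying in the yellow cradle, and the data logger with the green sticker lying flat, face up, in the green bay. Leave the other two loggers and the standing black-capped vial where they are.

Things in the scene. Friction and masses are not known exactly. Their poses are not given: they have to be found in the camera images.
- chute: Fixed grey gravity chute, blue edges, 150 x 66 mm. Origin under its centre on the bench, z up. Ramp 136 x 56 mm falls 7 deg towards -x to a stop (face x=-68 mm, ramp there 30 mm up; stop 16 mm above ramp); side guides 4 mm above ramp, 3 mm thick. Things lie across it along y. Round vials end with centres at x=-56, z=46 and x=-28, z=49; the rear one rolls on down when the front one is taken.
- square_bottle: Square white bottle with red cap, 28 x 52 x 28 mm, lying jammed across the chute in front of the vials (centre at chute x=-18, z=50 mm). Origin at its centre, y along its 52 mm length (cap at +y). Held only by friction: grip its two ends, which stand clear above the guides, and lift straight up. About 50 g.
- vial_blue: Round white vial with a blue cap, 28 mm diameter, 52 mm long, flat ends, lying across the chute behind the square bottle, either in front of or behind the yellow one. Origin at its centre, y along its length (cap at +y); it rolls about y, so its x and z axes turn. Hold it by its two flat ends, 52 mm apart. 40 g or so.
- vial_yellow: The same vial with a yellow cap.
- logger_green: Blue data logger, rounded box 68 x 42 x 24 mm lying flat on the bench with a small grey screen and a green sticker (24 x 34 mm) on its top. Origin at the centre of its underside, x along its 68 mm length (screen at +x), z up. Grip across the 42 mm. 110 g or so.
- logger_orange: Look-alike logger of the same size and colour with an orange sticker: to be left. Same frame.
- logger_plain: Look-alike logger of the same size and colour without a sticker: to be left. Same frame.
- spare_vial: Round white vial with a black cap, 28 mm diameter, 52 mm high, standing upright on the bench: to be left. Origin at the centre of its underside.
- carrier: Fixed shallow grey carrier, 192 (x) x 82 (y) mm; walls and ribs 4 mm thick, tops 11 mm up; floor 4 mm. Origin under its centre, z up. Along x: blue V cradle (centre x=-70, 44 wide), yellow V cradle (x=-22, 44 wide), green flat bay (x=+48, 88 wide), all 74 mm long in y. V sides rise 18 deg: a vial laid along y centres itself, its centre 19 mm up. The logger lies with its length along x.
- reject_tray: Fixed shallow red tray, 110 x 110 mm, walls 4 mm thick with tops 9.5 mm above the bench, floor 3 mm thick. Origin under its centre on the bench, z up.

How it is judged:
On the way:
1. the square bottle lies in the red tray and both round vials have rolled down to the foot of the chute (x of square_bottle in the frame of reject_tray between -0.04 and 0.04 m and y of square_bottle in the frame of reject_tray between -0.04 and 0.04 m and z of square_bottle in the frame of reject_tray between 0.011 and 0.032 m and x of vial_blue in the frame of chute between -0.064 and -0.016 m and y of vial_blue in the frame of chute between -0.01 and 0.01 m and z of vial_blue in the frame of chute between 0.038 and 0.054 m and x of vial_yellow in the frame of chute between -0.064 and -0.016 m and y of vial_yellow in the frame of chute between -0.01 and 0.01 m and z of vial_yellow in the frame of chute between 0.038 and 0.054 m), for 0.2 s.
At the end, for the whole second after the job is handed in: Square bottle resting in the red tray (within 40 mm of centre); each vial lying along the cradle of its colour (10 mm across, 14 mm along, 0.3 rad); green-stickered logger flat, face up on the green bay's floor (16 mm along, 18 mm across); all released and at rest (x of square_bottle in the frame of reject_tray between -0.04 and 0.04 m and y of square_bottle in the frame of reject_tray between -0.04 and 0.04 m and z of square_bottle in the frame of reject_tray between 0.011 and 0.032 m and x of vial_blue in the frame of carrier between -0.08 and -0.06 m and y of vial_blue in the frame of carrier between -0.014 and 0.014 m and z of vial_blue in the frame of carrier between 0.0147 and 0.0227 m and angle between the y axis of each of vial_blue, vial_yellow and the y axis of carrier, either way round below 0.3 rad and x of vial_yellow in the frame of carrier between -0.032 and -0.012 m and y of vial_yellow in the frame of carrier between -0.014 and 0.014 m and z of vial_yellow in the frame of carrier between 0.0147 and 0.0227 m and x of logger_green in the frame of carrier between 0.032 and 0.064 m and y of logger_green in the frame of carrier between -0.018 and 0.018 m and z of logger_green in the frame of carrier between 0 and 0.008 m and angle between logger_green's own z axis and vertical below 0.1 rad and linear speed of each of square_bottle, vial_blue, vial_yellow, logger_green below 0.02 m/s); the robot touches nothing.
It fails at once if a look-alike logger or the standing vial is moved by more than 30 mm, or the standing vial is tipped (distance of any of logger_orange, logger_plain, spare_vial from where it was at the start of the episode above 0.03 m or angle between spare_vial's own z axis and vertical above 0.5 rad).
It also fails if it takes over 112 s, if anything falls off the work surface, if the arm or the gripper's body presses on something with over 40 N, if the wrist force passes 120 N, or if a joint passes its speed limit or range.

## Working session

There is one attempt and no reset: what is moved stays moved. The work goes in short steps, Python scripts to look and compute and a tool call to move; the robot and the scene stay as the last step left them, time stands still between calls to the robot, and variables do not carry over. Pictures are saved under pics/ and viewed, about 12 in all and at most 16, crops included, and the job is handed in when it is done.

Besides the shell and the picture viewer there is one more tool, called after ">>>" as name([rows], argument=value, ...), one row to a line, values as JSON. drive_tool: Moves the arm, as the interface text tells. Its arguments: {"type":"object","properties":{"plan":{"type":"array"},"grip":{"type":"number"}},"required":["plan"]}

```bash
mkdir -p pics; python3 - <<'E'
from station import arm
import cv2,numpy as np
s=arm.get_state();print(s)
for n in("top","side"):
    f=arm.grab_frame(n);cv2.imwrite(f"pics/{n}0.png",f[:,:,::-1])
    c=arm.camera_info(n);R=cv2.Rodrigues(np.array(c["rvec"]))[0]
    print(n,np.array(c["mtx"]).tolist(),(-R.T@np.array(c["tvec"]).ravel()).round(3),R.round(3).tolist())
    for k in["chute","square_bottle","vial_blue","vial_yellow","logger_green","logger_orange","logger_plain","spare_vial","carrier","reject_tray"]:
        print(k,[(round(d["p"],2),np.round(d["bbox"],1).tolist()) for d in arm.trace(n,k)][:3])
E
```

```text
{'t': 0.0, 'joints': array([-1.29297751e+00,  4.23855500e-01,  1.63070438e+00, -3.46210918e-05,
        1.08860300e+00, -1.89919419e-02]), 'qd': array([-3.94064948e-04,  6.85684636e-05, -1.34812131e-03, -8.98574625e-04,
       -1.21796329e-03, -1.58339305e-03]), 'effort': array([ 1.18133201e-03, -5.57379806e+01, -2.81741881e+01, -7.86826672e-05,
        7.50816660e-03, -1.73278458e-06]), 'eef_pos': array([ 0.18265864, -0.59711593,  0.2217309 ]), 'orientation': array([-3.10552082e+00, -4.64315056e-01,  3.65887746e-04]), 'contact_force': array([ 0.18165566, -0.14881522, -0.22914941]), 'wrist_torque': array([-0.02146677,  0.01327581,  0.02120591]), 'width': 0.9977770539329318}
top [[380.40294455510144, 0.0, 322.301462638832], [0.0, 380.40294455510144, 203.60556043840182], [0.0, 0.0, 1.0]] [ 0.388 -0.009  0.924] [[-0.01, -0.999, -0.033], [-0.984, 0.016, -0.175], [0.176, 0.03, -0.984]]
chute [(0.85, [331.7, 192.2, 27.0, 63.4])]
square_bottle []
vial_blue [(0.52, [331.1, 182.9, 23.0, 11.1])]
vial_yellow [(0.71, [331.4, 198.6, 22.4, 10.1]), (0.52, [330.1, 175.8, 26.2, 8.3])]
logger_green [(
[... 411 characters left out ...]
 [0.0, 0.0, 1.0]] [0.169 0.896 0.803] [[-0.939, -0.345, -0.016], [-0.195, 0.568, -0.8], [0.285, -0.748, -0.6]]
chute [(0.57, [286.2, 213.1, 64.7, 46.7])]
square_bottle [(0.62, [295.5, 208.6, 19.7, 21.4]), (0.33, [249.6, 292.5, 93.1, 66.6])]
vial_blue [(0.58, [283.7, 202.9, 19.2, 21.3])]
vial_yellow [(0.58, [271.4, 198.1, 11.7, 18.2])]
logger_green [(0.63, [325.5, 266.5, 35.2, 21.3])]
logger_orange [(0.62, [319.6, 170.6, 36.9, 30.1]), (0.61, [350.0, 198.7, 27.2, 19.8])]
logger_plain [(0.67, [282.6, 202.9, 13.5, 21.4]), (0.63, [373.0, 150.3, 20.4, 16.6])]
spare_vial [(0.65, [276.5, 358.1, 18.7, 30.5])]
carrier [(0.93, [249.6, 293.9, 96.1, 62.2])]
reject_tray [(0.6, [319.6, 170.9, 42.7, 28.9])]
```

```bash
python3 - <<'E'
import cv2
a=cv2.imread("pics/top0.png")[150:280,150:520]; cv2.imwrite("pics/t0c.png",cv2.resize(a,(0,0),fx=2.15,fy=2.15,interpolation=cv2.INTER_CUBIC))
a=cv2.imread("pics/side0.png")[130:380,190:430]; cv2.imwrite("pics/s0c.png",cv2.resize(a,(0,0),fx=2.4,fy=2.4,interpolation=cv2.INTER_CUBIC))
E
```

```text
(no output)
```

View pics/t0c.png

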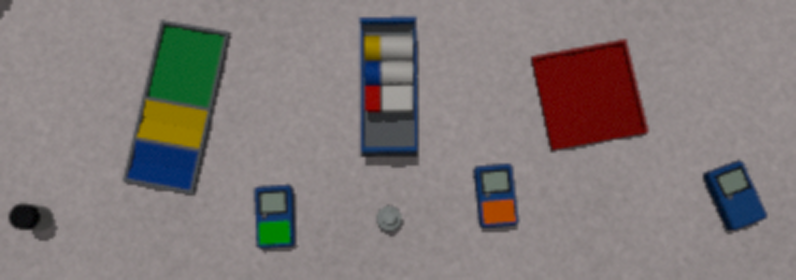

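View pics/s0c.png

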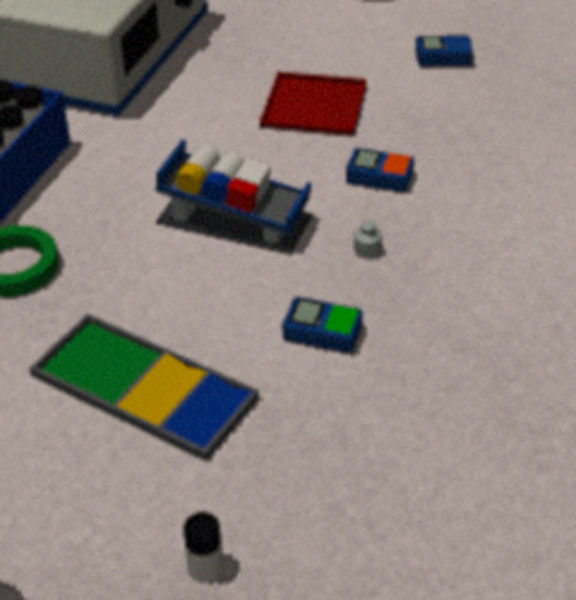

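```bash
cat > h.py <<'E'
import cv2,numpy as np
from station import arm
from scipy.optimize import minimize
C={}
for n in("top","side"):
    c=arm.camera_info(n);C[n]=(np.array(c["rvec"],float),np.array(c["tvec"],float).ravel(),np.array(c["mtx"]))
def proj(n,P): 
    r,t,K=C[n];return cv2.projectPoints(np.array(P,float).reshape(-1,3),r,t,K,None)[0].reshape(-1,2)
def box(lx,ly,z0,z1): return np.array([[sx*lx/2,sy*ly/2,z] for sx in(-1,1) for sy in(-1,1) for z in(z0,z1)])
def place(P,q):
    c,s=np.cos(q[2]),np.sin(q[2]);P=np.array(P,float).reshape(-1,3)
    return np.c_[c*P[:,0]-s*P[:,1]+q[0],s*P[:,0]+c*P[:,1]+q[1],P[:,2]]
def render(n,W,roi,S=6):
    x0,y0,w,h=roi;p=(proj(n,W)+.5-[x0,y0])*S-.5
    im=np.zeros((h*S,w*S),np.float32);cv2.fillConvexPoly(im,cv2.convexHull(np.round(p*16).astype(np.int32)),1.,shift=4)
    return cv2.resize(im,(w,h),interpolation=cv2.INTER_AREA)
def ray(n,px,z):
    r,t,K=C[n];R=cv2.Rodrigues(r)[0];o=-R.T@t
    d=R.T@np.linalg.inv(K)@np.array([px[0],px[1],1.]);return o+d*(z-o[2])/d[2]
def fit(masks,P,q0):
    D=[]
    for n,m in masks.items():
        ys,xs=np.nonzero(m);x0,y0=xs.min()-12,ys.min()-12;w,h=xs.max()+12-x0,ys.max()+12-y0
        D.append((n,(x0,y0,w,h),np.pad(m,20)[y0+20:y0+h+20,x0+20:x0+w+20].astype(np.float32)))
    f=lambda q:sum(((render(n,place(P,q),roi)-m)**2).sum() for n,roi,m in D)
    sx=np.array([[0,0,0],[.01,0,0],[0,.01,0],[0,0,.15]])+q0
    r=minimize(f,q0,method="Nelder-Mead",options=dict(initial_simplex=sx,xatol=1e-4,fatol=1e-2))
    return r.x,r.fun
E
python3 - <<'E'
from h import *
T={}
for n in C:
    arm.grab_frame(n)
    for k in["logger_green","carrier","reject_tray","chute","logger_orange","logger_plain"]:
        b=arm.trace(n,k)
        if b:T[k,n]=b[0]["mask"]
np.save("masks.npy",T,allow_pickle=True)
M={"logger_green":(box(.068,.042,0,.024),0),"logger_orange":(box(.068,.042,0,.024),0),"logger_plain":(box(.068,.042,0,.024),.3),"carrier":(box(.192,.082,0,.011),-.28),"reject_tray":(box(.11,.11,0,.0095),.15)}
ch=np.array([[x,y,z] for y in(-.033,.033) for x,z in((-.075,.046),(.075,.052))])
M["chute"]=(ch,0)
for k,(P,yaw) in M.items():
    m=T[k,"top"];ys,xs=np.nonzero(m);c=ray("top",[xs.mean(),ys.mean()],.01)
    for ns in(["top"],["side"],["top","side"]):
        if k=="chute" and "side" in ns: continue
        if all((k,n) in T for n in ns):
            q,f=fit({n:T[k,n] for n in ns},P,np.array([c[0],c[1],yaw]));print(k,ns,q.round(4),round(float(f),1),T[k,"top"].sum())
E
```

```text
Traceback (most recent call last):
KeyError: ('logger_green', 'top')
```

```bash
cat > m1.py <<'E'
from h import *
T=np.load("masks.npy",allow_pickle=True).item()
K=["logger_green","carrier","reject_tray","chute"]
for n in C:
    arm.grab_frame(n)
    for k in K:
        for _ in range(3):
            if (k,n) in T: break
            b=arm.trace(n,k)
            if b:T[k,n]=b[0]["mask"]
            else: arm.grab_frame(n)
np.save("masks.npy",T,allow_pickle=True)
L=box(.068,.042,0,.024)
M={"logger_green":(L,0),"logger_orange":(L,0),"logger_plain":(L,.3),"carrier":(box(.192,.082,0,.011),-.28),"reject_tray":(box(.11,.11,0,.0095),.15)}
ch=np.array([[x,y,z] for y in(-.033,.033) for x,z in((-.075,.046),(.075,.052))])
M["chute"]=(ch,0)
print([(k,v.sum()) for k,v in T.items()],arm.get_state()["t"])
for k,(P,yaw) in M.items():
    if (k,"top") not in T: continue
    m=T[k,"top"];ys,xs=np.nonzero(m);c=ray("top",[xs.mean(),ys.mean()],.01)
    for ns in(["top"],["side"],["top","side"]):
        if k=="chute" and "side" in ns: continue
        if all((k,n) in T for n in ns):
            q,f=fit({n:T[k,n] for n in ns},P,np.array([c[0],c[1],yaw]));print(k,ns,q.round(4),round(float(f),1))
E
python3 m1.py
```

```text
[(('carrier', 'top'), np.int64(2519)), (('reject_tray', 'top'), np.int64(2085)), (('chute', 'top'), np.int64(780)), (('logger_orange', 'top'), np.int64(199)), (('logger_plain', 'top'), np.int64(625)), (('logger_green', 'side'), np.int64(656)), (('carrier', 'side'), np.int64(2864)), (('reject_tray', 'side'), np.int64(947)), (('chute', 'side'), np.int64(1313)), (('logger_orange', 'side'), np.int64(428)), (('logger_plain', 'side'), np.int64(288)), (('logger_green', 'top'), np.int64(492))] 1.95
logger_green ['top'] [0.4394 0.1258 0.0623] 51.3
logger_green ['side'] [0.439  0.1242 0.0829] 30.1
logger_green ['top', 'side'] [0.439  0.1251 0.0777] 89.3
logger_orange ['top'] [ 0.5958 -0.0031 -0.0169] 234.2
logger_orange ['side'] [ 0.5724 -0.0029  0.    ] 428.0
logger_orange ['top', 'side'] [ 0.5958 -0.0031 -0.0169] 662.2
logger_plain ['top'] [ 0.4565 -0.3793  0.348 ] 28.6
logger_plain ['side'] [ 0.4593 -0.384   0.2788] 39.6
logger_plain ['top', 'side'] [ 0.4569 -0.3797  0.3249] 79.5
carrier ['top'] [ 0.5683  0.2428 -0.198 ] 83.5
carrier ['side'] [ 0.5696  0.2405 -0.1985] 63.0
carrier ['top', 'side'] [ 0.5688  0.2413 -0.2008] 188.3
reject_tray ['top'] [ 0.5726 -0.2288  0.1564] 44.3
reject_tray ['side'] [ 0.5756 -0.2331  0.1532] 27.5
reject_tray ['top', 'side'] [ 0.5731 -0.2296  0.1614] 126.4
chute ['top'] [ 0.577  -0.0021  0.0193] 1032.0
```

```bash
cat > m2.py <<'E'
from h import *
a=cv2.imread("pics/top0.png").astype(int);b,g,r=a[...,0],a[...,1],a[...,2]
m=((b-r)>18);z=np.zeros_like(m);z[153:226,312:352]=m[153:226,312:352]
hull=cv2.convexHull(np.argwhere(z)[:,::-1].astype(np.int32));mm=np.zeros(z.shape,np.uint8);cv2.fillConvexPoly(mm,hull,1)
print(z.sum(),mm.sum(),cv2.boundingRect(hull))
ch=np.array([[x,y,zz] for y in(-.033,.033) for x,zz in((-.075,.046),(.075,.052))])
q,f=fit({"top":mm>0},ch,np.array([.577,-.03,0.]));print(q.round(4),f)
# bottle corners from red cap/white in each view
t=np.radians(7);Ry=np.array([[np.cos(t),0,-np.sin(t)],[0,1,0],[np.sin(t),0,np.cos(t)]])
bt=box(.028,.052,-.014,.014)@Ry.T+[-.018,0,.050]
out=[]
for n,(x0,y0,w,h) in(("top",(290,145,85,90)),("side",(245,175,90,75))):
    S=7 if n=="top" else 6
    im=cv2.resize(cv2.imread(f"pics/{n}0.png")[y0:y0+h,x0:x0+w],(0,0),fx=S,fy=S,interpolation=cv2.INTER_CUBIC)
    D=lambda P:((proj(n,place(P,q))+.5-[x0,y0])*S-.5).round().astype(int)
    cv2.polylines(im,[D([[-.075,-.033,.046],[-.075,.033,.046],[.075,.033,.052],[.075,-.033,.052]]).reshape(-1,1,2)],True,(0,255,255),1)
    cv2.polylines(im,[D(np.array([[-.068,-.028,.03],[-.068,.028,.03],[.068,.028,.0467],[.068,-.028,.0467]])).reshape(-1,1,2)],True,(255,255,0),1)
    p=D(bt)
    for i in range(8):
        for j in range(i):
            if bin(i^j).count("1")==1: cv2.line(im,p[i].tolist(),p[j].tolist(),(0,255,0),1)
    out.append(im)
H=max(i.shape[0] for i in out);im=np.hstack([cv2.copyMakeBorder(i,0,H-i.shape[0],0,0,cv2.BORDER_CONSTANT) for i in out])
im=cv2.resize(im,(800,int(800*H/im.shape[1])));cv2.imwrite("pics/ov1.png",im)
E
python3 m2.py
```

```text
457 1681 (317, 158, 27, 63)
[ 0.58   -0.0011 -0.0191] 63.962196350097656
```

View pics/ov1.png

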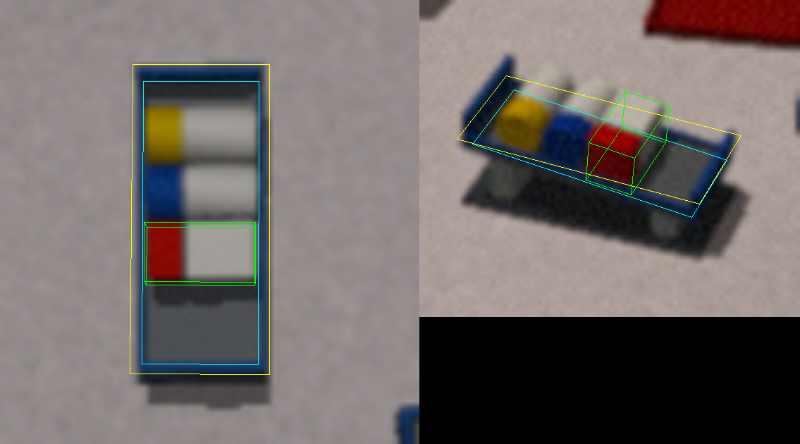

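```bash
cat > g.py <<'E'
import sys,numpy as np
from station import arm
from scipy.spatial.transform import Rotation as R
# args: x y z yawdeg(tool x) ...
s=arm.get_state();p=s["eef_pos"];A=R.from_rotvec(s["orientation"])
print("t",round(s["t"],2),"p",p.round(4),"yaw",np.degrees(np.arctan2(*A.as_matrix()[1::-1,0])).round(1),"j",s["joints"].round(2),"w",round(s["width"],3),"F",s["contact_force"].round(1))
v=list(map(float,sys.argv[1:]))
for i in range(0,len(v),4):
    x,y,z,a=v[i:i+4];a=np.radians(a)
    B=R.from_matrix(np.c_[[np.cos(a),np.sin(a),0],[np.sin(a),-np.cos(a),0],[0,0,-1]])
    print((A.inv().apply(np.array([x,y,z])-p)).round(4).tolist(),np.degrees((A.inv()*B).as_rotvec()).round(2).tolist())
E
python3 g.py .562 -.001 .20 179 .562 -.001 .057 179
```

```text
t 1.95 p [ 0.1828 -0.5977  0.2225] yaw 17.0 j [-1.29  0.42  1.63  0.    1.09 -0.02] w 0.996 F [ 0.7 -1.   0.5]
[0.5371, -0.4597, 0.0225] [0.0, -0.0, -161.99]
[0.5371, -0.4597, 0.1655] [0.0, -0.0, -161.99]
```

>>> drive_tool([
  [[0.06,-0.05,0.0,0,0,-11],[0.11,-0.095,0.0,0,0,-22],[0.16,-0.14,0.0,0,0,-33],[0.21,-0.18,0.0,0,0,-43],[0.26,-0.22,0.0,0,0,-54],[0.31,-0.265,0.0,0,0,-65],[0.36,-0.31,0.0,0,0,-75],[0.41,-0.35,0.0,0,0,-86],[0.46,-0.395,0.0,0,0,-97],[0.51,-0.435,0.0,0,0,-107],[0.537,-0.46,0.0,0,0,-118],[0.537,-0.46,0.01,0,0,-128]],
])

```text
t: 3.45
eef_pos: [0.5641, 0.0024, 0.2132]
orientation: [0.93, 2.998, 0.002]
contact_force: [-0.8, -0.5, -0.4]
width: 1.002
```

```bash
python3 g.py .562 -.001 .12 179 .562 -.001 .057 179
```

```text
t 3.45 p [0.5641 0.0024 0.2132] yaw 145.5 j [-0.02  0.34  1.78  0.    1.02 -0.99] w 1.002 F [-0.8 -0.5 -0.4]
[0.0, -0.0041, 0.0932] [0.07, 0.16, -33.46]
[0.0002, -0.0043, 0.1562] [0.07, 0.16, -33.46]
```

>>> drive_tool([
  [[0,-0.004,0.04,0,0,-11],[0,-0.004,0.08,0,0,-22],[0,-0.004,0.09,0,0,-33.5],[0,-0.004,0.11,0,0,-33.5],[0,-0.004,0.13,0,0,-33.5],[0,-0.004,0.145,0,0,-33.5],[0,-0.004,0.154,0,0,-33.5],[0,-0.004,0.154,0,0,-33.5]],
])

```text
t: 4.45
eef_pos: [0.562, -0.0009, 0.0588]
orientation: [0.026, 3.139, 0.001]
contact_force: [-0.2, -0.3, 1.1]
width: 1.003
```

```bash
python3 g.py .562 -.001 .057 179; python3 - <<'E'
from h import *
o=[]
for n,(x0,y0,w,h) in(("top",(280,145,100,90)),("side",(235,150,110,99))):
    f=arm.grab_frame(n)[:,:,::-1];cv2.imwrite(f"pics/{n}1.png",f);o.append(cv2.resize(f[y0:y0+h,x0:x0+w],(400,360),interpolation=cv2.INTER_CUBIC))
cv2.imwrite("pics/c1.png",np.hstack(o))
E
```

```text
t 4.45 p [ 0.562  -0.0009  0.0588] yaw 179.0 j [-0.02  0.57  1.86  0.    0.71 -1.58] w 1.003 F [-0.2 -0.3  1.1]
[0.0, -0.0001, 0.0018] [0.02, 0.12, 0.03]
```

View pics/c1.png

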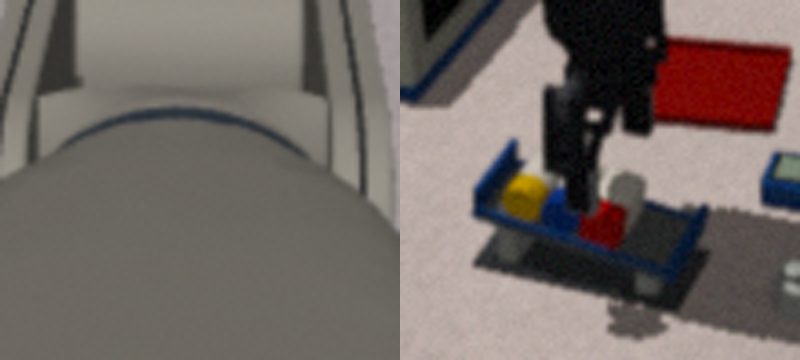

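```bash
python3 - <<'E'
from h import *
for z in(.045,.058):
    p=proj("side",[[.562+d,.043+e,z] for d in(-.011,.011) for e in(0,.014)]);print(z,((p-[235,150])*400/110+[400,0]).round(0).tolist())
E
```

```text
0.045 [[605.0, 260.0], [597.0, 273.0], [574.0, 253.0], [565.0, 266.0]]
0.058 [[604.0, 244.0], [596.0, 257.0], [573.0, 238.0], [564.0, 250.0]]
```

```bash
python3 - <<'E'
from h import *
x0,y0,w,h,S=260,160,70,70,8
f=cv2.imread("pics/side1.png")[y0:y0+h,x0:x0+w].astype(float)
f=(255*(f/255)**.5).astype(np.uint8);im=cv2.resize(f,(0,0),fx=S,fy=S,interpolation=cv2.INTER_CUBIC)
for P,c in(([[.562+d,.043,.058+z] for d,z in((-.011,0),(.011,0),(.011,.03),(-.011,.03))],(0,255,0)),([[.562+d,-.043,.058+z] for d,z in((-.011,0),(.011,0),(.011,.03),(-.011,.03))],(0,255,255))):
    p=((proj("side",P)+.5-[x0,y0])*S).astype(np.int32);cv2.polylines(im,[p.reshape(-1,1,2)],True,c,1)
cv2.imwrite("pics/c2.png",im)
E
```

```text
(no output)
```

View pics/c2.png

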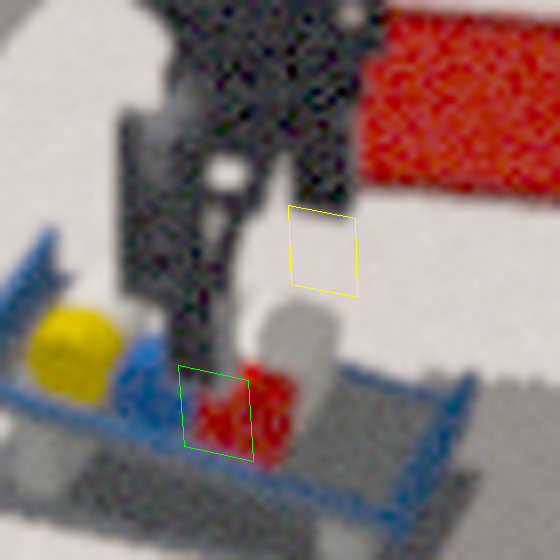

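>>> drive_tool([
  [[0,0,0,0,0,0],[0,0,0,0,0,0],[0,0,0,0,0,0],[0,0,0,0,0,0]],
], grip=0.28)

```text
t: 5.05
eef_pos: [0.5627, -0.0009, 0.0598]
orientation: [0.026, 3.138, 0.001]
contact_force: [0.2, 0.5, -0.8]
width: 0.723
```

```bash
python3 - <<'E'
from h import *
print(arm.get_state()["width"])
fr=arm.grab_frame("side")[:,:,::-1];cv2.imwrite("pics/side2.png",fr)
x0,y0,w,h,S=260,160,70,70,8
f=fr[y0:y0+h,x0:x0+w].astype(float)
f=(255*(f/255)**.5).astype(np.uint8);im=cv2.resize(f,(0,0),fx=S,fy=S,interpolation=cv2.INTER_CUBIC)
for yy,c in((.031,(0,255,0)),(-.031,(0,255,255))):
  for zz in(.045,.06,.075):
    p=((proj("side",[[.551,yy,zz],[.573,yy,zz]])+.5-[x0,y0])*S).astype(np.int32);cv2.polylines(im,[p.reshape(-1,1,2)],True,c,1)
cv2.imwrite("pics/c3.png",im)
E
```

```text
0.7226578407241022
```

View pics/c3.png

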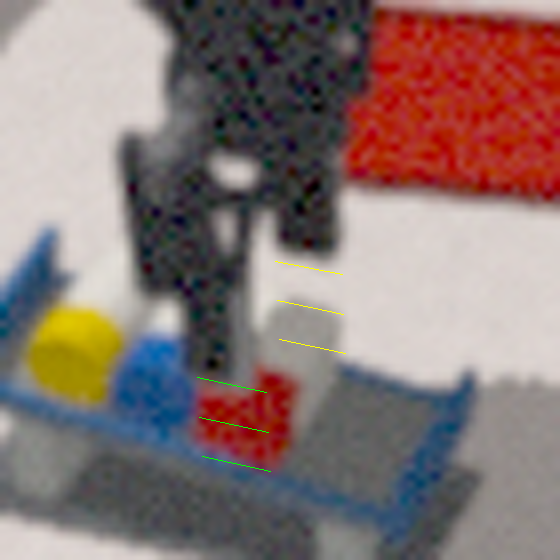

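>>> drive_tool([
  [[0,0,0.005,0,0,0],[0,0,0.01,0,0,0],[0,0,0.015,0,0,0],[0,0,0.02,0,0,0],[0,0,0.02,0,0,0]],
], grip=0.2)

```text
t: 5.72
eef_pos: [0.5624, -0.0009, 0.0391]
orientation: [0.026, 3.139, 0.001]
contact_force: [-0.3, -0.2, 0.3]
width: 0.803
```

```bash
cat > look.py <<'E'
from h import *
import sys
name=sys.argv[1];yy0=float(sys.argv[2]);xc=float(sys.argv[3])
print(arm.get_state()["width"],arm.get_state()["contact_force"].round(1))
fr=arm.grab_frame("side")[:,:,::-1];cv2.imwrite(f"pics/{name}_full.png",fr)
x0,y0,w,h,S=260,160,70,70,8
f=fr[y0:y0+h,x0:x0+w].astype(float)
f=(255*(f/255)**.5).astype(np.uint8);im=cv2.resize(f,(0,0),fx=S,fy=S,interpolation=cv2.INTER_CUBIC)
for yy,c in((yy0,(0,255,0)),(-yy0,(0,255,255))):
  for zz in(.045,.06,.075):
    p=((proj("side",[[xc-.011,yy,zz],[xc+.011,yy,zz]])+.5-[x0,y0])*S).astype(np.int32);cv2.polylines(im,[p.reshape(-1,1,2)],True,c,1)
cv2.imwrite(f"pics/{name}.png",im)
E
python3 look.py c4 .034 .562
```

```text
0.8026297249471843 [-0.3 -0.2  0.3]
```

View pics/c4.png

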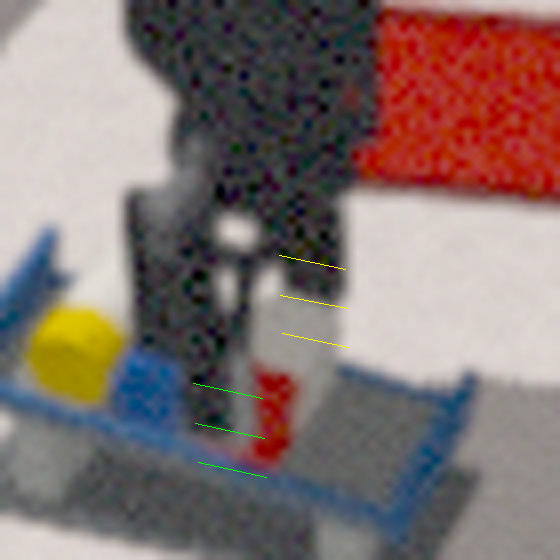

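>>> drive_tool([
  [[0,0,0.005,0,0,0],[0,0,0.01,0,0,0],[0,0,0.014,0,0,0],[0,0,0.014,0,0,0]],
])

```text
t: 6.28
eef_pos: [0.5623, -0.0009, 0.025]
orientation: [0.026, 3.139, 0.001]
contact_force: [0.4, 0.4, -0.1]
width: 0.796
```

>>> drive_tool([
  [[0,0,0,0,0,0],[0,0,0,0,0,0],[0,0,0,0,0,0],[0,0,0,0,0,0],[0,0,0,0,0,0],[0,0,0,0,0,0]],
], grip=0.7)

```text
t: 7.02
eef_pos: [0.5626, -0.0015, 0.0264]
orientation: [0.026, 3.138, -0.001]
contact_force: [-4.0, -4.1, 13.2]
width: 0.658
```

>>> drive_tool([
  [[0,0,-0.001,0,0,0],[0,0,-0.002,0,0,0],[0,0,-0.003,0,0,0],[0,0,-0.003,0,0,0],[0,0,-0.003,0,0,0]],
])

```text
t: 7.65
eef_pos: [0.5626, -0.0017, 0.0292]
orientation: [0.026, 3.138, -0.001]
contact_force: [-0.5, -0.6, -0.2]
width: 0.599
```

```bash
python3 look.py c5 .026 .562; python3 g.py
```

```text
0.5988698600504301 [-0.5 -0.6 -0.2]
t 7.7 p [ 0.5626 -0.0017  0.0292] yaw 179.0 j [-0.02  0.62  1.87 -0.    0.65 -1.58] w 0.593 F [-0.1  1.2 -0.3]
```

View pics/c5.png

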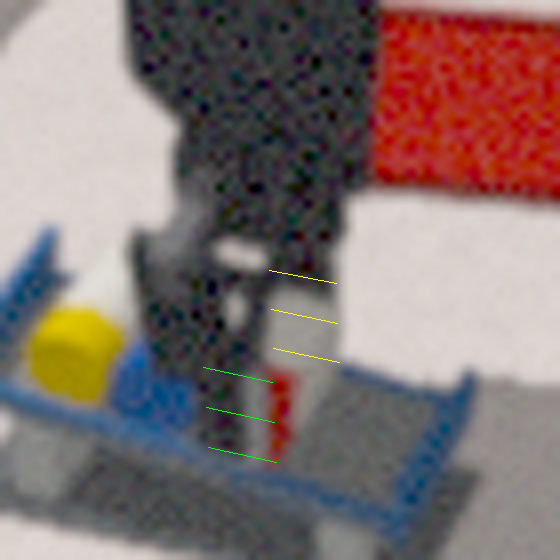

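>>> drive_tool([
  [[0,0,-0.006,0,0,0],[0,0,-0.014,0,0,0],[0,0,-0.024,0,0,0],[0,0,-0.04,0,0,0],[0,0,-0.065,0,0,0],[0,0,-0.095,0,0,0],[0,0,-0.12,0,0,0],[0,0,-0.12,0,0,0]],
])

```text
t: 8.7
eef_pos: [0.5639, -0.0016, 0.1521]
orientation: [0.026, 3.133, -0.001]
contact_force: [0.4, -0.0, -1.4]
width: 0.593
```

```bash
python3 g.py .574 -.231 .12 179 .574 -.231 .01 179 .574 -.231 -.006 179
```

```text
t 8.7 p [ 0.5639 -0.0016  0.1521] yaw 179.0 j [-0.02  0.42  1.82 -0.    0.89 -1.58] w 0.593 F [ 0.4 -0.  -1.4]
[-0.0137, -0.2292, 0.0323] [-0.03, 0.47, 0.04]
[-0.0128, -0.2291, 0.1423] [-0.03, 0.47, 0.04]
[-0.0127, -0.2291, 0.1583] [-0.03, 0.47, 0.04]
```

>>> drive_tool([
  [[-0.003,-0.04,0,0,0,0],[-0.006,-0.09,0,0,0,0],[-0.01,-0.14,0,0,0.4,0],[-0.013,-0.19,0,0,0.4,0],[-0.0135,-0.229,0.02,0,0.4,0],[-0.0135,-0.229,0.06,0,0.4,0],[-0.013,-0.229,0.1,0,0.4,0],[-0.013,-0.229,0.125,0,0.4,0],[-0.013,-0.229,0.135,0,0.4,0],[-0.013,-0.229,0.14,0,0.4,0],[-0.013,-0.229,0.14,0,0.4,0]],
])

```text
t: 10.07
eef_pos: [0.5746, -0.231, 0.0128]
orientation: [0.026, 3.14, -0.001]
contact_force: [-0.8, 0.9, -0.1]
width: 0.594
```

```bash
python3 g.py .574 -.231 -.006 179; python3 - <<'E'
from h import *
import cv2
f=arm.grab_frame("side")[:,:,::-1];cv2.imwrite("pics/s6.png",f)
im=cv2.resize(f[125:245,255:395],(700,600),interpolation=cv2.INTER_CUBIC);cv2.imwrite("pics/c6.png",(255*(im/255.)**.6).astype(np.uint8))
E
```

```text
t 10.07 p [ 0.5746 -0.231   0.0128] yaw 179.1 j [-0.4   0.7   1.74 -0.    0.7  -1.96] w 0.594 F [-0.8  0.9 -0.1]
[0.0006, -0.0, 0.0188] [-0.04, 0.11, 0.05]
```

View pics/c6.png

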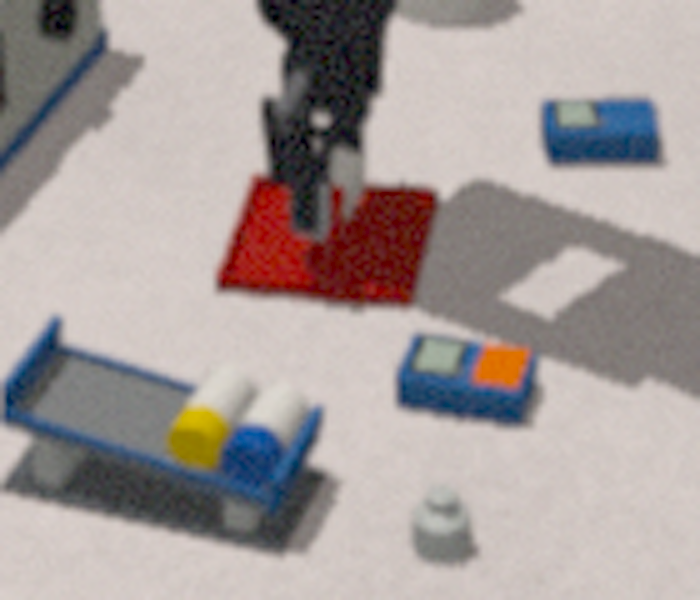

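>>> drive_tool([
  [[0,0,0.006,0,0,0],[0,0,0.011,0,0,0],[0,0,0.014,0,0,0],[0,0,0.016,0,0,0],[0,0,0.016,0,0,0]],
])

```text
t: 10.75
eef_pos: [0.5747, -0.231, -0.0031]
orientation: [0.026, 3.139, -0.001]
contact_force: [0.3, -0.1, -1.2]
width: 0.597
```

```bash
python3 g.py .574 -.231 -.006 179
```

```text
t 10.75 p [ 0.5747 -0.231  -0.0031] yaw 179.0 j [-0.4   0.73  1.74 -0.    0.68 -1.96] w 0.597 F [ 0.3 -0.1 -1.2]
[0.0007, 0.0, 0.0029] [-0.05, 0.12, 0.05]
```

Not yet touching; lower a little more in small steps.

>>> drive_tool([
  [[0,0,0.001,0,0,0],[0,0,0.002,0,0,0],[0,0,0.003,0,0,0],[0,0,0.004,0,0,0],[0,0,0.004,0,0,0]],
])

```text
t: 11.38
eef_pos: [0.5751, -0.2312, -0.0042]
orientation: [0.026, 3.139, -0.002]
contact_force: [-6.6, 3.2, 25.6]
width: 0.599
```

>>> drive_tool([
  [[0,0,-0.001,0,0,0],[0,0,-0.001,0,0,0],[0,0,-0.001,0,0,0],[0,0,-0.001,0,0,0],[0,0,-0.02,0,0,0],[0,0,-0.06,0,0,0],[0,0,-0.11,0,0,0],[0,0,-0.15,0,0,0]],
], grip=0.22)

```text
t: 12.38
eef_pos: [0.5752, -0.2312, 0.149]
orientation: [0.026, 3.137, -0.003]
contact_force: [0.3, 0.4, -0.3]
width: 0.781
```

```bash
python3 - <<'E'
from h import *
for n in C:
    f=arm.grab_frame(n)[:,:,::-1];cv2.imwrite(f"pics/{n}7.png",f)
    for k in("square_bottle","vial_blue","vial_yellow"):
        for d in arm.trace(n,k)[:2]:
            b=d["bbox"];print(n,k,round(d["p"],2),np.round(b,1).tolist(),ray(n,b[:2],{"square_bottle":.017,"vial_blue":.046,"vial_yellow":.049}[k]).round(3))
o=cv2.resize(cv2.imread("pics/side7.png")[150:250,260:360],(400,400),interpolation=cv2.INTER_CUBIC)
p=cv2.resize(cv2.imread("pics/top7.png")[140:240,300:400],(400,400),interpolation=cv2.INTER_CUBIC)
cv2.imwrite("pics/c7.png",np.hstack([p,o]))
E
python3 g.py .524 0 .14 179
```

```text
top square_bottle 0.72 [425.2, 193.7, 24.3, 9.4] [ 0.571 -0.23   0.017]
top vial_blue 0.55 [330.0, 211.9, 22.7, 9.3] [0.525 0.    0.046]
top vial_yellow 0.51 [331.3, 201.9, 23.0, 8.9] [ 0.548 -0.003  0.049]
side square_bottle 0.55 [320.2, 169.5, 17.5, 13.2] [ 0.576 -0.23   0.017]
side vial_blue 0.67 [309.1, 212.7, 18.7, 23.8] [ 0.523 -0.001  0.046]
side vial_blue 0.17 [319.4, 169.8, 18.8, 16.5] [ 0.562 -0.186  0.046]
side vial_yellow 0.66 [296.7, 208.1, 11.0, 21.7] [ 0.556 -0.005  0.049]
side vial_yellow 0.46 [326.0, 265.8, 32.6, 23.0] [0.424 0.161 0.049]
t 12.78 p [ 0.5738 -0.2306  0.1445] yaw 179.1 j [-0.4   0.51  1.7  -0.    0.94 -1.96] w 0.779 F [ 0.1 -0.4  0.2]
[0.0536, 0.2297, 0.0044] [-0.01, 0.01, 0.05]
```

View pics/c7.png

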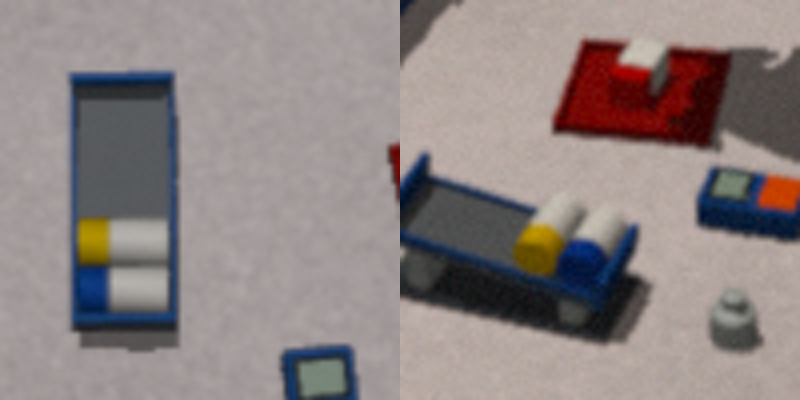

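>>> drive_tool([
  [[0.012,0.05,0,0,0,0],[0.024,0.1,0,0,0,0],[0.036,0.15,0,0,0,0],[0.045,0.2,0,0,0,0],[0.0505,0.2297,0.01,0,0,0],[0.0505,0.2297,0.03,0,0,0],[0.0505,0.2297,0.06,0,0,0],[0.0505,0.2297,0.075,0,0,0],[0.0505,0.2297,0.075,0,0,0]],
], grip=0.2)

```text
t: 13.9
eef_pos: [0.526, -0.0002, 0.0681]
orientation: [-0.026, -3.138, 0.0]
contact_force: [-0.4, -1.2, 0.3]
width: 0.799
```

```bash
python3 g.py .527 -.0003 .028 179
```

```text
t 13.9 p [ 5.26e-01 -2.00e-04  6.81e-02] yaw 179.0 j [-0.02  0.52  1.94 -0.    0.69 -1.58] w 0.799 F [-0.4 -1.2  0.3]
[-0.0011, -0.0001, 0.0401] [-0.01, -0.18, 0.04]
```

>>> drive_tool([
  [[-0.001,0,0.012,0,0,0],[-0.001,0,0.024,0,0,0],[-0.001,0,0.033,0,0,0],[-0.001,0,0.038,0,0,0],[-0.001,0,0.04,0,0,0],[-0.001,0,0.04,0,0,0]],
])

```text
t: 14.65
eef_pos: [0.5269, -0.0002, 0.0281]
orientation: [-0.026, -3.138, 0.0]
contact_force: [-0.4, -0.5, -0.3]
width: 0.802
```

>>> drive_tool([
  [[0,0,0,0,0,0],[0,0,0,0,0,0],[0,0,0,0,0,0],[0,0,0,0,0,0],[0,0,0,0,0,0],[0,0,0,0,0,0],[0,0,0,0,0,0]],
], grip=0.7)

```text
t: 15.52
eef_pos: [0.5273, -0.0002, 0.0288]
orientation: [-0.026, -3.139, 0.0]
contact_force: [-1.2, -0.7, 5.2]
width: 0.596
```

>>> drive_tool([
  [[0,0,-0.006,0,0,0],[0,0,-0.014,0,0,0],[0,0,-0.026,0,0,0],[0,0,-0.045,0,0,0],[0,0,-0.07,0,0,0],[0,0,-0.1,0,0,0],[0,0,-0.1,0,0,0]],
])

```text
t: 16.4
eef_pos: [0.5293, -0.0002, 0.1315]
orientation: [0.026, 3.138, -0.0]
contact_force: [0.2, 0.2, -0.7]
width: 0.594
```

```bash
python3 - <<'E'
import numpy as np
q=np.array([.569,.2415,-.199]);c,s=np.cos(q[2]),np.sin(q[2])
for n,x in(("blue",-.070),("yel",-.022),("log",.048)): print(n,q[0]+c*x,q[1]+s*x,np.degrees(q[2])+180)
E
python3 g.py .5034 .2548 .11 168.6 .5034 .2548 .02 168.6
```

```text
blue 0.5003814670026026 0.2553382415532135 168.59813987689662
yel 0.5474341753436751 0.24584916163100995 168.59813987689662
log 0.6160527083410725 0.23201092007779645 168.59813987689662
t 16.4 p [ 5.293e-01 -2.000e-04  1.315e-01] yaw 179.0 j [-0.02  0.41  1.91 -0.    0.82 -1.58] w 0.594 F [ 0.2  0.2 -0.7]
[0.0303, 0.2546, 0.0213] [0.01, 0.18, 10.44]
[0.0305, 0.2546, 0.1113] [0.01, 0.18, 10.44]
```

>>> drive_tool([
  [[0.006,0.05,0,0,0,2],[0.012,0.1,0,0,0,5],[0.018,0.15,0,0,0,8],[0.025,0.205,0,0,0,10.4],[0.0303,0.2546,0.005,0,0,10.4],[0.0303,0.2546,0.03,0,0,10.4],[0.0303,0.2546,0.06,0,0,10.4],[0.0303,0.2546,0.085,0,0,10.4],[0.0303,0.2546,0.1,0,0,10.4],[0.0304,0.2546,0.105,0,0.2,10.4],[0.0304,0.2546,0.105,0,0.2,10.4]],
])

```text
t: 17.77
eef_pos: [0.5037, 0.2549, 0.0264]
orientation: [-0.311, -3.126, -0.0]
contact_force: [0.2, -0.2, -0.2]
width: 0.594
```

```bash
python3 g.py .5034 .2548 .003 168.6; python3 - <<'E'
from h import *
x0,y0,w,h,S=200,240,110,100,6
f=arm.grab_frame("side")[y0:y0+h,x0:x0+w,::-1];im=cv2.resize((255*(f/255.)**.6).astype(np.uint8),(0,0),fx=S,fy=S,interpolation=cv2.INTER_CUBIC)
q=[.569,.2415,-.199]
for P,c in(([[sx*.096,sy*.041,.011] for sx,sy in((-1,-1),(-1,1),(1,1),(1,-1))],(0,255,255)),([[-.07,-.026,.033],[-.07,.026,.033]],(0,255,0)),([[-.07,-.026,.019],[-.07,.026,.019]],(255,0,255))):
    p=((proj("side",place(P,q))+.5-[x0,y0])*S).astype(np.int32);cv2.polylines(im,[p.reshape(-1,1,2)],True,c,1)
cv2.imwrite("pics/c8.png",im)
E
```

```text
t 17.77 p [0.5037 0.2549 0.0264] yaw 168.6 j [ 0.45  0.63  1.86  0.    0.65 -0.93] w 0.594 F [ 0.2 -0.2 -0.2]
[0.0003, -0.0001, 0.0234] [0.01, -0.02, 0.03]
```

View pics/c8.png

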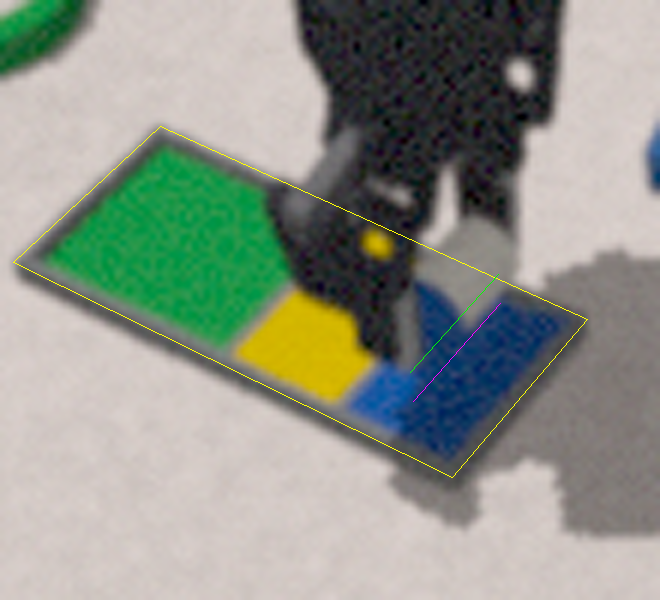

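>>> drive_tool([
  [[0,0,0.008,0,0,0],[0,0,0.014,0,0,0],[0,0,0.019,0,0,0],[0,0,0.021,0,0,0],[0,0,0.0225,0,0,0],[0,0,0.0235,0,0,0],[0,0,0.0235,0,0,0]],
])

```text
t: 18.7
eef_pos: [0.504, 0.255, 0.0034]
orientation: [0.311, 3.126, 0.001]
contact_force: [-0.1, 1.0, -0.2]
width: 0.591
```

>>> drive_tool([
  [[0,0,0.001,0,0,0],[0,0,0.002,0,0,0],[0,0,0.003,0,0,0],[0,0,0.003,0,0,0]],
])

```text
t: 19.2
eef_pos: [0.5042, 0.2551, 0.0029]
orientation: [0.311, 3.125, 0.001]
contact_force: [-6.2, -3.9, 27.3]
width: 0.597
```

>>> drive_tool([
  [[0,0,-0.001,0,0,0],[0,0,-0.001,0,0,0],[0,0,-0.001,0,0,0],[0,0,-0.001,0,0,0],[0,0,-0.015,0,0,0],[0,0,-0.04,0,0,0],[0,0,-0.08,0,0,0],[0,0,-0.11,0,0,0],[0,0,-0.11,0,0,0]],
], grip=0.22)

```text
t: 20.32
eef_pos: [0.5059, 0.2559, 0.1161]
orientation: [0.31, 3.12, 0.006]
contact_force: [-0.2, 0.1, -0.1]
width: 0.781
```

```bash
python3 g.py .527 -.0003 .068 179
```

```text
t 20.32 p [0.5059 0.2559 0.1161] yaw 168.6 j [ 0.45  0.48  1.83  0.    0.82 -0.93] w 0.781 F [-0.2  0.1 -0.1]
[-0.0709, -0.2472, 0.0474] [0.22, 0.34, -10.36]
```

>>> drive_tool([
  [[-0.014,-0.05,0,0,0,-2],[-0.028,-0.1,0,0,0,-5],[-0.043,-0.15,0,0,0,-8],[-0.058,-0.2,0,0,0,-10.4],[-0.0705,-0.2472,0,0.2,0.3,-10.4],[-0.0705,-0.2472,0.015,0.2,0.3,-10.4],[-0.0705,-0.2472,0.03,0.2,0.3,-10.4],[-0.0705,-0.2472,0.03,0.2,0.3,-10.4]],
])

```text
t: 21.32
eef_pos: [0.5248, 0.0008, 0.0835]
orientation: [-0.024, -3.138, -0.001]
contact_force: [-0.3, 0.1, -0.3]
width: 0.784
```

```bash
python3 g.py .527 -.0003 .028 179; python3 - <<'E'
from h import *
fr=arm.grab_frame("side")[:,:,::-1];cv2.imwrite("pics/s9.png",fr)
for k,z in(("vial_yellow",.046),("vial_blue",.019)):
    for d in arm.trace("side",k)[:2]: print(k,round(d["p"],2),np.round(d["bbox"],1).tolist(),ray("side",d["bbox"][:2],z).round(3))
S=4;f=fr[180:330,200:350];cv2.imwrite("pics/c9.png",cv2.resize((255*(f/255.)**.6).astype(np.uint8),(0,0),fx=S,fy=S,interpolation=cv2.INTER_CUBIC))
E
```

```text
t 21.32 p [0.5248 0.0008 0.0835] yaw 179.1 j [-0.02  0.49  1.93  0.    0.72 -1.58] w 0.784 F [-0.3  0.1 -0.3]
[-0.0024, -0.0011, 0.0555] [0.03, -0.2, 0.12]
vial_yellow 0.68 [305.9, 210.3, 9.4, 20.7] [ 0.533 -0.007  0.046]
vial_blue 0.79 [277.5, 296.6, 24.3, 27.9] [0.499 0.251 0.019]
```

View pics/c9.png

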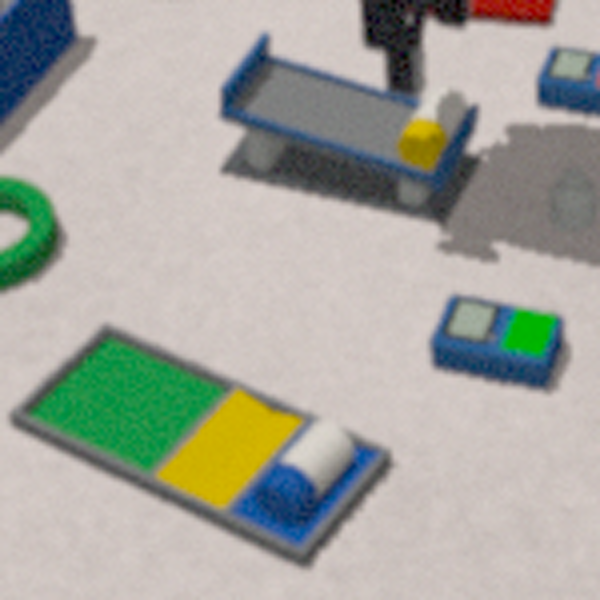

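>>> drive_tool([
  [[-0.0024,-0.001,0.016,0,0,0],[-0.0024,-0.001,0.032,0,0,0],[-0.0024,-0.001,0.044,0,0,0],[-0.0024,-0.001,0.051,0,0,0],[-0.0024,-0.001,0.0555,0,0,0],[-0.0024,-0.001,0.0555,0,0,0]],
])

```text
t: 22.22
eef_pos: [0.5288, -0.0003, 0.0296]
orientation: [-0.024, -3.141, -0.001]
contact_force: [0.4, -0.2, 0.2]
width: 0.78
```

>>> drive_tool([
  [[0,0,0,0,0,0],[0,0,0,0,0,0],[0,0,0,0,0,0],[0,0,0,0,0,0],[0,0,0,0,0,0],[0,0,0,0,0,0],[0,0,0,0,0,0]],
], grip=0.7)

```text
t: 23.1
eef_pos: [0.5293, -0.0004, 0.0303]
orientation: [0.024, 3.14, 0.001]
contact_force: [-1.1, -0.3, 7.1]
width: 0.59
```

>>> drive_tool([
  [[0,0,-0.006,0,0,0],[0,0,-0.014,0,0,0],[0,0,-0.026,0,0,0],[0,0,-0.045,0,0,0],[0,0,-0.07,0,0,0],[0,0,-0.1,0,0,0],[0,0,-0.1,0,0,0]],
])

```text
t: 23.98
eef_pos: [0.5309, -0.0005, 0.133]
orientation: [0.024, 3.135, 0.0]
contact_force: [-0.1, 0.4, 0.0]
width: 0.592
```

```bash
python3 g.py .5504 .2453 .025 168.6
```

```text
t 23.98 p [ 5.309e-01 -5.000e-04  1.330e-01] yaw 179.1 j [-0.02  0.41  1.9   0.    0.82 -1.58] w 0.592 F [-0.1  0.4  0. ]
[-0.015, 0.246, 0.1082] [0.05, 0.36, 10.52]
```

>>> drive_tool([
  [[-0.003,0.05,0,0,0,2],[-0.006,0.1,0,0,0,5],[-0.01,0.15,0,0,0,8],[-0.014,0.205,0,0,0,10.5],[-0.017,0.246,0.005,0,0.3,10.5],[-0.017,0.246,0.03,0,0.3,10.5],[-0.017,0.246,0.06,0,0.3,10.5],[-0.017,0.246,0.085,0,0.3,10.5],[-0.017,0.246,0.1,0,0.3,10.5],[-0.017,0.246,0.108,0,0.3,10.5],[-0.017,0.246,0.108,0,0.3,10.5]],
])

```text
t: 25.35
eef_pos: [0.5523, 0.2452, 0.025]
orientation: [0.312, 3.125, 0.001]
contact_force: [0.7, 0.5, 0.6]
width: 0.593
```

```bash
python3 g.py .5524 .2449 .004 168.6; python3 - <<'E'
from h import *
arm.grab_frame("side")
for k,z in(("vial_yellow",.042),("vial_blue",.019)):
    for d in arm.trace("side",k)[:2]: print(k,round(d["p"],2),np.round(d["bbox"],1).tolist(),ray("side",d["bbox"][:2],z).round(3))
E
```

```text
t 25.35 p [0.5523 0.2452 0.025 ] yaw 168.6 j [ 0.4   0.67  1.77  0.    0.7  -0.97] w 0.593 F [0.7 0.5 0.6]
[-0.0002, -0.0003, 0.021] [0.04, 0.03, 0.02]
vial_yellow 0.55 [257.4, 282.7, 13.5, 27.8] [0.543 0.248 0.042]
vial_blue 0.92 [277.0, 299.0, 25.7, 24.7] [0.497 0.257 0.019]
vial_blue 0.29 [257.4, 281.9, 16.5, 28.0] [0.556 0.226 0.019]
```

Lower, first to near contact, then in small steps.

>>> drive_tool([
  [[0,0,0.008,0,0,0],[0,0,0.014,0,0,0],[0,0,0.017,0,0,0],[0,0,0.019,0,0,0],[0,0,0.0205,0,0,0],[0,0,0.0205,0,0,0]],
])

```text
t: 26.25
eef_pos: [0.5531, 0.2455, 0.0055]
orientation: [0.311, 3.124, 0.002]
contact_force: [0.9, 1.0, -1.1]
width: 0.595
```

>>> drive_tool([
  [[0,0,0.0005,0,0,0],[0,0,0.001,0,0,0],[0,0,0.0015,0,0,0],[0,0,0.0015,0,0,0]],
])

```text
t: 26.75
eef_pos: [0.5531, 0.2456, 0.0046]
orientation: [0.311, 3.124, 0.003]
contact_force: [-1.5, -1.4, 5.1]
width: 0.593
```

Contact; release and rise.

>>> drive_tool([
  [[0,0,0.0005,0,0,0],[0,0,0,0,0,0],[0,0,0,0,0,0],[0,0,0,0,0,0],[0,0,-0.015,0,0,0],[0,0,-0.04,0,0,0],[0,0,-0.08,0,0,0],[0,0,-0.11,0,0,0],[0,0,-0.11,0,0,0]],
], grip=0.22)

```text
t: 27.88
eef_pos: [0.5548, 0.2462, 0.1182]
orientation: [0.311, 3.118, 0.007]
contact_force: [0.3, 0.5, 0.2]
width: 0.781
```

```bash
python3 g.py .439 .125 .10 184.3 .439 .125 .02 184.3
```

```text
t 27.88 p [0.5548 0.2462 0.1182] yaw 168.6 j [ 0.4   0.53  1.74  0.    0.86 -0.97] w 0.781 F [0.3 0.5 0.2]
[0.0898, -0.1418, 0.0168] [0.25, 0.47, -15.68]
[0.0904, -0.1422, 0.0968] [0.25, 0.47, -15.68]
```

>>> drive_tool([
  [[0.02,-0.03,0,0,0,-4],[0.04,-0.06,0,0,0,-8],[0.06,-0.095,0,0,0,-12],[0.08,-0.125,0,0,0,-15.7],[0.09,-0.142,0.01,0.2,0.4,-15.7],[0.09,-0.142,0.03,0.2,0.4,-15.7],[0.09,-0.142,0.055,0.2,0.4,-15.7],[0.09,-0.142,0.067,0.2,0.4,-15.7],[0.09,-0.142,0.067,0.2,0.4,-15.7]],
])

```text
t: 29.0
eef_pos: [0.4387, 0.125, 0.0488]
orientation: [0.118, -3.138, -0.0]
contact_force: [-0.5, 0.5, -0.0]
width: 0.78
```

```bash
python3 g.py .439 .125 -.001 184.3; python3 - <<'E'
from h import *
fr=arm.grab_frame("side")[:,:,::-1]
for k,z in(("vial_yellow",.019),("vial_blue",.019)):
    for d in arm.trace("side",k)[:1]: print(k,round(d["p"],2),np.round(d["bbox"],1).tolist(),ray("side",d["bbox"][:2],z).round(3))
x0,y0,w,h,S=220,210,150,130,5
f=fr[y0:y0+h,x0:x0+w];im=cv2.resize((255*(f/255.)**.6).astype(np.uint8),(0,0),fx=S,fy=S,interpolation=cv2.INTER_CUBIC)
for P in(box(.068,.042,.024,.024),):
    p=((proj("side",place(P[[0,2,6,4]],[.439,.125,.075]))+.5-[x0,y0])*S).astype(np.int32);cv2.polylines(im,[p.reshape(-1,1,2)],True,(0,255,255),1)
cv2.imwrite("pics/c10.png",im)
E
```

```text
t 29.0 p [0.4387 0.125  0.0488] yaw -175.7 j [ 0.25  0.49  2.09  0.    0.56 -1.4 ] w 0.78 F [-0.5  0.5 -0. ]
[-0.0004, -0.0, 0.0498] [0.02, -0.06, -0.01]
vial_yellow 0.79 [258.9, 289.1, 21.9, 26.8] [0.544 0.244 0.019]
vial_blue 0.68 [275.4, 298.4, 19.9, 32.9] [0.501 0.256 0.019]
```

View pics/c10.png

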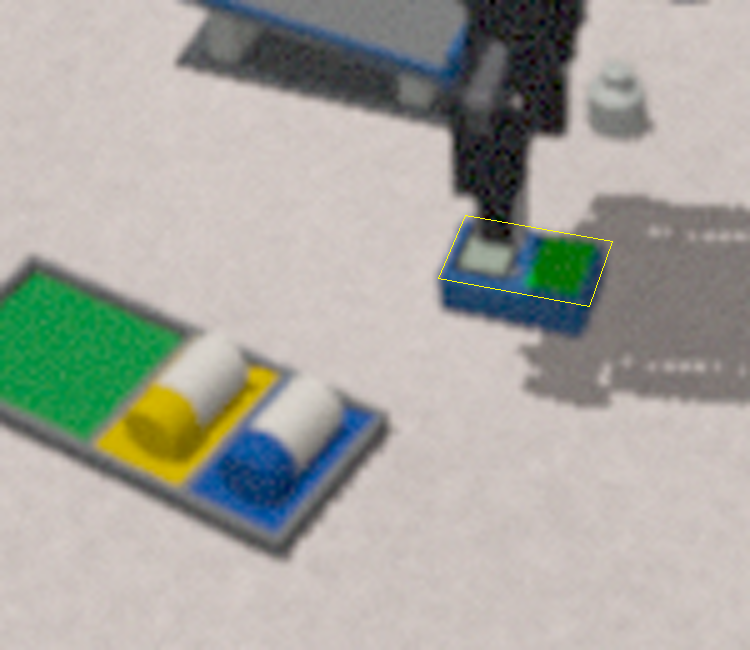

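>>> drive_tool([
  [[0,0,0.015,0,0,0],[0,0,0.03,0,0,0],[0,0,0.04,0,0,0],[0,0,0.046,0,0,0],[0,0,0.05,0,0,0],[0,0,0.05,0,0,0]],
])

```text
t: 29.9
eef_pos: [0.4396, 0.1253, -0.0]
orientation: [-0.118, 3.138, 0.001]
contact_force: [0.4, -0.4, -0.8]
width: 0.777
```

>>> drive_tool([
  [[0,0,0,0,0,0],[0,0,0,0,0,0],[0,0,0,0,0,0],[0,0,0,0,0,0],[0,0,0,0,0,0],[0,0,0,0,0,0],[0,0,0,0,0,0],[0,0,0,0,0,0]],
], grip=0.8)

```text
t: 30.9
eef_pos: [0.4399, 0.1253, 0.0006]
orientation: [-0.118, 3.137, 0.002]
contact_force: [-1.3, -0.4, 5.7]
width: 0.474
```

>>> drive_tool([
  [[0,0,-0.006,0,0,0],[0,0,-0.014,0,0,0],[0,0,-0.026,0,0,0],[0,0,-0.045,0,0,0],[0,0,-0.07,0,0,0],[0,0,-0.1,0,0,0],[0,0,-0.11,0,0,0],[0,0,-0.11,0,0,0]],
])

```text
t: 31.9
eef_pos: [0.44, 0.1253, 0.1112]
orientation: [-0.118, 3.135, 0.002]
contact_force: [0.3, -1.5, -1.0]
width: 0.474
```

```bash
python3 g.py .6161 .232 .11 168.6 .6161 .232 .025 168.6; python3 - <<'E'
from h import *
arm.grab_frame("side")
for d in arm.trace("side","logger_green")[:2]: print(round(d["p"],2),np.round(d["bbox"],1).tolist(),ray("side",d["bbox"][:2],.12).round(3))
E
```

```text
t 31.9 p [0.44   0.1253 0.1112] yaw -175.7 j [ 0.25  0.36  2.07  0.    0.71 -1.4 ] w 0.474 F [ 0.3 -1.5 -1. ]
[-0.1836, 0.0931, 0.0021] [0.1, 0.23, 15.71]
[-0.1832, 0.093, 0.0871] [0.1, 0.23, 15.71]
0.57 [322.8, 229.4, 37.4, 25.8] [0.441 0.13  0.12 ]
```

>>> drive_tool([
  [[-0.036,0.018,0,0,0,3],[-0.073,0.037,0,0,0,6],[-0.11,0.056,0,0,0,10],[-0.147,0.075,0,0,0,13],[-0.1835,0.093,0,0,0.2,15.7],[-0.1835,0.093,0.015,0,0.2,15.7],[-0.1835,0.093,0.04,0,0.2,15.7],[-0.1833,0.093,0.06,0,0.2,15.7],[-0.1833,0.093,0.075,0,0.2,15.7],[-0.1833,0.093,0.085,0,0.2,15.7],[-0.1833,0.093,0.085,0,0.2,15.7]],
])

```text
t: 33.38
eef_pos: [0.6146, 0.2314, 0.0246]
orientation: [-0.311, -3.123, -0.0]
contact_force: [-0.1, 0.4, -0.7]
width: 0.477
```

```bash
python3 g.py .6161 .232 .0045 168.6; python3 - <<'E'
from h import *
fr=arm.grab_frame("side")[:,:,::-1]
x0,y0,w,h,S=190,220,120,110,6
f=fr[y0:y0+h,x0:x0+w];im=cv2.resize((255*(f/255.)**.6).astype(np.uint8),(0,0),fx=S,fy=S,interpolation=cv2.INTER_CUBIC)
for z,c in((.046,(0,255,255)),(.022,(255,0,255))):
    p=((proj("side",place(box(.068,.042,z,z)[[0,2,6,4]],[.6161,.232,-.199]))+.5-[x0,y0])*S).astype(np.int32);cv2.polylines(im,[p.reshape(-1,1,2)],True,c,1)
cv2.imwrite("pics/c11.png",im)
E
```

```text
t 33.38 p [0.6146 0.2314 0.0246] yaw 168.6 j [ 0.34  0.72  1.64  0.    0.78 -1.03] w 0.477 F [-0.1  0.4 -0.7]
[-0.0014, 0.0008, 0.0201] [-0.0, -0.18, 0.01]
```

View pics/c11.png

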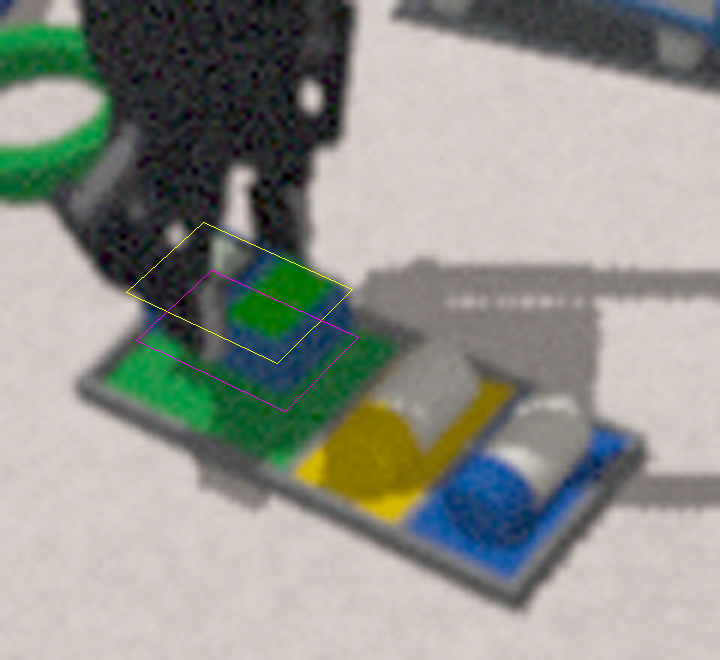

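>>> drive_tool([
  [[-0.001,0.001,0.008,0,0,0],[-0.0014,0.001,0.014,0,0,0],[-0.0014,0.001,0.017,0,0,0],[-0.0014,0.001,0.0185,0,0,0],[-0.0014,0.001,0.0195,0,0,0],[-0.0014,0.001,0.0195,0,0,0]],
])

```text
t: 34.17
eef_pos: [0.6167, 0.2324, 0.0059]
orientation: [-0.312, -3.124, -0.001]
contact_force: [1.6, -0.6, -1.4]
width: 0.477
```

>>> drive_tool([
  [[0,0,0.0007,0,0,0],[0,0,0.0014,0,0,0],[0,0,0.002,0,0,0],[0,0,0.002,0,0,0]],
])

```text
t: 34.67
eef_pos: [0.6167, 0.2325, 0.0047]
orientation: [-0.312, -3.124, -0.001]
contact_force: [-3.4, -1.6, 5.1]
width: 0.473
```

>>> drive_tool([
  [[0,0,0.0005,0,0,0],[0,0,0,0,0,0],[0,0,0,0,0,0],[0,0,0,0,0,0],[0,0,-0.015,0,0,0],[0,0,-0.04,0,0,0],[0,0,-0.09,0,0,0],[0,0,-0.14,0,0,0],[0,-0.05,-0.17,0,0,0],[0,-0.1,-0.17,0,0,0],[0,-0.16,-0.17,0,0,0],[0,-0.22,-0.17,0,0,0]],
], grip=0.3)

```text
t: 36.17
eef_pos: [0.5734, 0.0151, 0.1759]
orientation: [-0.311, -3.126, -0.002]
contact_force: [0.9, -0.7, 0.5]
width: 0.697
```

>>> drive_tool([
  [[0,-0.05,0,0,0,0],[0,-0.1,0,0,0,0],[0,-0.15,0,0,0,0],[0,-0.15,0,0,0,0]],
])

```text
t: 36.67
eef_pos: [0.5434, -0.135, 0.1769]
orientation: [0.317, 3.124, 0.001]
contact_force: [0.6, 0.1, 0.4]
width: 0.698
```

```bash
python3 - <<'E'
from h import *
q=[.569,.2415,-.199];c,s=np.cos(q[2]),np.sin(q[2])
t=[.574,-.231,.155];o=[]
for n,(x0,y0,w,h) in(("top",(190,140,110,110)),("side",(195,230,110,110))):
    f=arm.grab_frame(n)[:,:,::-1];cv2.imwrite(f"pics/{n}F.png",f);o.append(cv2.resize(f[y0:y0+h,x0:x0+w],(400,400),interpolation=cv2.INTER_CUBIC))
    for k,z in(("vial_blue",.019),("vial_yellow",.019),("logger_green",.016),("square_bottle",.017),("logger_orange",.012),("logger_plain",.012),("spare_vial",.026)):
        for d in arm.trace(n,k)[:1]:
            P=ray(n,d["bbox"][:2],z);e=P-[*q[:2],0];print(n,k,round(d["p"],2),np.round(d["bbox"],1).tolist(),P.round(3),"carrier",np.round([c*e[0]+s*e[1],-s*e[0]+c*e[1]],3))
cv2.imwrite("pics/cF.png",np.hstack(o))
E
python3 g.py
```

```text
top vial_blue 0.58 [224.2, 225.2, 26.0, 12.5] [0.501 0.256 0.019] carrier [-0.07   0.001]
top vial_yellow 0.76 [227.4, 209.6, 26.3, 10.7] [0.539 0.25  0.019] carrier [-0.031  0.002]
top logger_green 0.69 [237.2, 180.4, 24.3, 31.4] [0.612 0.229 0.016] carrier [ 0.045 -0.004]
top logger_plain 0.47 [227.7, 208.6, 23.5, 12.4] [0.542 0.251 0.012] carrier [-0.028  0.004]
top spare_vial 0.8 [165.1, 253.8, 24.8, 10.3] [0.433 0.394 0.026] carrier [-0.163  0.122]
side vial_blue 0.8 [274.1, 297.4, 24.7, 28.8] [0.504 0.255 0.019] carrier [-0.066  0.   ]
side vial_yellow 0.61 [256.2, 289.2, 18.5, 24.8] [0.549 0.246 0.019] carrier [-0.02   0.001]
side logger_green 0.76 [232.2, 279.6, 37.8, 27.9] [0.611 0.235 0.016] carrier [0.043 0.002]
side square_bottle 0.72 [373.0, 151.6, 19.6, 13.1] [ 0.46  -0.371  0.017] carrier [ 0.014 -0.622]
side logger_orange 0.96 [349.1, 199.2, 27.5, 19.9] [ 0.46  -0.129  0.012] carrier [-0.034 -0.384]
side logger_plain 0.86 [372.9, 150.5, 24.2, 11.6] [ 0.464 -0.385  0.012] carrier [ 0.021 -0.635]
side spare_vial 0.73 [274.0, 359.0, 16.7, 28.7] [0.442 0.397 0.026] carrier [-0.155  0.127]
t 37.48 p [ 0.5438 -0.132   0.1757] yaw 168.6 j [-0.26  0.39  1.81  0.    0.94 -1.63] w 0.704 F [-0.3  0.4  0.3]
```

View pics/cF.png

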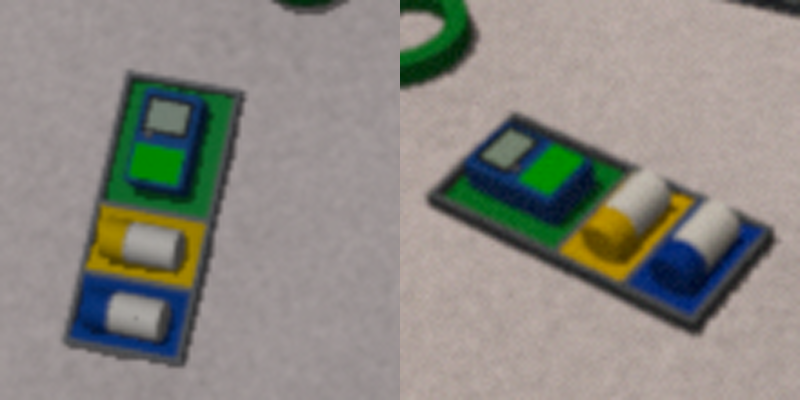

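>>> drive_tool([
  [[0.03,0.04,-0.03,0,0,0],[0.07,0.08,-0.06,0,0,0],[0.1,0.12,-0.08,0,0,0],[0.1,0.15,-0.08,0,0,0],[0.1,0.15,-0.08,0,0,0]],
])

```text
t: 38.1
eef_pos: [0.4755, 0.0362, 0.2565]
orientation: [0.306, 3.125, 0.002]
contact_force: [-0.0, -0.3, -0.9]
width: 0.696
```

```bash
python3 - <<'E'
from h import *
for n in C:
    f=arm.grab_frame(n)
    for k,z in(("square_bottle",.017),("logger_orange",.012),("logger_plain",.012)):
        for d in arm.trace(n,k)[:1]: print(n,k,round(d["p"],2),ray(n,d["bbox"][:2],z).round(3))
    a=cv2.imread(f"pics/{n}0.png")
    m=np.zeros(f.shape[:2],np.uint8);cv2.fillConvexPoly(m,cv2.convexHull(proj(n,place(box(.1,.1,.005,.005),[.574,-.231,.155])).astype(np.int32)),1)
    w=(m>0)&(f.min(2)>110);ys,xs=np.nonzero(w);print(n,"white px in tray",w.sum(),ray(n,[xs.mean(),ys.mean()],.03).round(3) if w.any() else "")
E
python3 g.py
```

```text
top square_bottle 0.86 [ 0.573 -0.233  0.017]
top logger_orange 0.79 [ 0.454 -0.119  0.012]
top logger_plain 0.67 [ 0.455 -0.381  0.012]
top white px in tray 149 [ 0.577 -0.24   0.03 ]
side square_bottle 0.56 [ 0.576 -0.228  0.017]
side logger_orange 0.83 [ 0.458 -0.117  0.012]
side logger_plain 0.83 [ 0.46  -0.377  0.012]
side white px in tray 38 [ 0.58  -0.238  0.03 ]
t 38.5 p [0.4753 0.034  0.2556] yaw 168.6 j [ 0.05  0.16  1.92  0.    1.07 -1.33] w 0.701 F [ 0.4 -0.4  0.5]
```

```bash
python3 -c "
from station import arm
print(arm.hand_in())"
```

```text
the job is handed in; nothing more can be done
None
```

The whole job is done and handed in at about 38.5 s of the 112 s allowed. The hand-in gives no verdict, so the results below come from my own camera checks.

**What I did:**
- I lifted the jammed square bottle out of the chute and set it in the red tray. Both vials then rolled down to the foot.
- I laid the blue vial, then the yellow vial, in the cradles of their colours.
- I put the green-stickered logger flat, face up, in the green bay.

**Last checks:**

| Thing | Where it was found | Target |
|---|---|---|
| Square bottle | within about 5 mm of the tray centre | within 40 mm |
| Blue vial, carrier x | -0.070 m (top), -0.066 m (side) | -0.070 m |
| Yellow vial, carrier x | -0.031 m (top), -0.020 m (side) | -0.022 m |
| Green logger, carrier x | 0.045 m (top), 0.043 m (side) | 0.048 m |

- **Left in place:** The plain logger and the standing vial show no movement beyond measurement noise. The orange logger was found in place by both cameras, but its first fit had failed, so I compared it only with earlier pictures.
- **Arm:** It stands clear and touches nothing.

**Disagreements:**
- **Yellow vial:** The two cameras differ by 11 mm, and the top reading is at the edge of tolerance. The last picture shows the vial centred in its cradle.
- **Fingertips:** They sat about 14 mm behind the reported tool point, where the description says 14 mm ahead. I corrected the grasp heights from camera views. On the bottle grasp the tips briefly pressed a chute guide at about 13 N before I raised them.
- **Recognition:** In one of the late pictures, taken while the arm hid the tray, a network mistook the plain logger for the square bottle. A picture with the arm out of the way found the bottle correctly.

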